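# Refit the spacer and control knob of a dental scaler unit and hold it pressed

### The arm

A 6-joint arm with a two-finger parallel gripper is mounted at the origin on the work surface. World frame = base frame: x ahead of the robot, y to its left, z up, the work surface at z = 0. Lengths are in m, angles in rad, forces in N, time in s.
With the tool pointing down it reaches from about 0.275 to 0.725 m from the base axis. Payload 5.6 kg.
Tool frame: the origin (TCP) lies midway between the tips of the shut fingers; the grasp point (between the pads) lies 19 mm behind it; z points along the fingers, y is the direction in which the jaws open and shut (so a half turn about z gives the same grasp; the last joint's range is limited). The gripper opens to 85 mm and grips with 20 to 120 N. Pads are 22 mm wide; open, the fingers measure 114 mm over their backs; the gripper's body (76 mm by 85 mm) begins 54 mm behind the grasp point. The pads swing forward as they close: fully open they stand 13 mm farther back than shut.
Start: joints at [-0.978, 0.255, 0.108, 0, -1.424, -0.285], TCP at [0.167, -0.524, 0.231] pointing down, gripper open.
Joint ranges: [-2.95, 2.95], [-1.21, 1.97], [-1.09, 1.5], [-2.87, 1.71], [-2.94, -0.07], [-3.05, 3.05]. Speed limits (rad/s): [2.57, 2.57, 3.14, 3.14, 3.14, 3.14].

### API

Orientations are given as a unit quaternion [w, x, y, z].
In Python, from cell import robot, read_camera, camera_info gives the robot as it stands. The module is installed in compiled form; this text tells all that it offers.
- The arm moves only by the shell command python3 -m jog 'ROWS' [FORCE]. ROWS is JSON, a list that holds one entry, the list of rows, each a list of 5 numbers: the gripper's target within -1 to 1 (shut at 1, half-way at 0, fully open at -1), then the shift along the tool's x, y, z in mm, then the turn about the tool's z in rad. In form: [[[gripper, tx, ty, tz, yaw], ...]]. A call has 1 to 10 rows; each row shifts and turns the commanded pose from where the row before left it, along the tool's axes as they then stand; what a row does not reach is not made up. A row lasts 1/10 s, in which the tool goes at most 50 mm and 8.59 degrees, less where a joint would pass 70% of its speed; a pose out of reach is approached as far as the arm can. A call with a gripper value outside its range is refused whole. The fingers move at their own pace and stop on an object; FORCE is the grip in N (left out, the last holds). Time passes only in rows, so rows that do not move let the fingers close. It gives the time, the measured TCP pose, the force and the opening at its end, in the units of the state.
- robot.get_obs(): the state, without advancing time (a new reading comes with each control period).
- read_camera(name): name is "side" or "top"; returns the picture (400x640x3 uint8, blue, green, red); there is no depth.
- camera_info(name): a dict with "intrinsics" (3x3 intrinsics, pixels), "distortion" ([k1, k2, p1, p2, k3] as OpenCV has them; the pictures are not rectified), "T" (4x4, takes a point from camera to world coordinates). Camera axes: x right, y up, looking along -z (the intrinsics and any distortion apply to the point x, -y, -z); pixel columns grow to the right and rows downward; lengths in m; the calibration is good to about 2 mm. A picture is of the moment at which its call begins. camera_info takes no time and is no camera call.
- robot.finish_job(): hands the job in, once; it reports no verdict.
The state is a dict: "time": time; "joint_pos": joint angles; "qvel": joint speeds; "joint_efforts": joint torques, N m; "position": TCP position; "eef_rot": TCP orientation; "contact_force": force on the tool from outside, world axes, zero at the start; "ft_torque": the same for the moment, N m; "width": finger opening in m.
Only numpy, scipy, OpenCV 4.12 (cv2) and the standard library are available. Lean on these libraries where they do the work, as an engineer would, in place of code of your own. Each camera call takes 0.05 s, during which the arm holds its last target.

### The job

Refit the cleaned control knob of the white scaler unit: first set the metal spacer ring over the D-shaped spindle so that it lies flat in the round pocket, then turn the grey knob so that the flat of its bore matches the flat of the spindle and push it down onto the spindle until it rests on the ring. Keep pressing until knob, ring and spindle are all the way down against the spring, and finish like that, with the gripper still holding the knob pressed down. Leave the other things on the table where they are.

Things in the scene. Friction and masses are not known exactly. Their poses are not given: they have to be found in the camera images.
- spacer_mid (a point): Loose plain metal ring, outer diameter 44 mm, hole 20 mm, height 24 mm, starting flat on the table. The point is its centre, half-way up (12 mm above its underside). z is its axis.
- knob_mid (a point): Loose grey control knob, 40 mm tall, upright on the table. Two parallel upright flat sides 30 mm apart (y = +-15 mm), straight from x = -6 to +14 mm; round tail to x = -21 mm, tapering blunt nose to x = +30 mm. The point is on the bore's axis (x = y = 0), half-way up, 20 mm above the underside. x points to the nose, z up.
- knob_bore (a point): Mouth of the blind D-shaped bore in the knob's underside, on its axis: 32 mm deep, 18 mm in diameter, its flat 5.5 mm from the axis on the nose side. x points to the nose and so to the flat; z up.
- knob_nose (a point): Point of the knob's nose, half-way up: 30 mm from the bore's axis, on the side of the bore's flat. On the spindle the nose must stand on the side of the spindle's flat, not opposite.
- spindle_tip (a point): Centre of the top end of the upright steel D spindle in the middle of the unit: 16 mm in diameter, flat 4.5 mm from the axis, last 3 mm chamfered. x points from the axis towards the flat, z up. At rest the tip is 48 mm above the pocket floor and 40 mm above the unit's top face. It stands in some turned position, held by friction (about 0.08 N m, it may give a little).
- pocket_floor (a point): Centre of the floor of the round pocket, 49 mm wide and 8 mm deep, in the top of the white control unit (fixed box 150 x 150 mm, 50 mm high). The point is fixed to the unit and marks the floor's rest height, 42 mm above the table; the floor itself is a sprung plate that sinks together with the spindle. The seated ring stands 16 mm out of the pocket.
- plunger (a joint): How far the pocket floor and spindle are pressed down, in m: 0 at rest, 0.006 at the stop. The spring needs 4.5 N to start and 10.5 N at the stop; with ring and knob seated the knob's underside is 24 mm above the pocket floor and its top 64 mm.
- jar: White lidded jar, 60 mm across, 62 mm tall, origin at the centre of its underside. To be left alone.
- amber_bottle: Small amber bottle, 40 mm across, 66 mm tall, origin at the centre of its underside. To be left alone.
- bur_block: White block 60 x 90 x 30 mm with thin upright burs, 52 mm tall in all, origin at the centre of its underside. To be left alone.
- handpiece: Steel handpiece lying along its x axis, 124 mm long, 18 mm thick, origin on the table under its middle. To be left alone.
There are look-alikes about, which are no part of the job. What is shaped like the part that bears spacer_mid but blue, red or yellow is not meant.

How it is judged:
By the outcome, as a careful person would: the job done as asked, in the order asked, and still so for the second after the job is handed in, while the arm keeps its last pose, push and grip.
It also fails if it takes over 64 s, if anything falls off the work surface, if the arm or the gripper's body presses on something with over 40 N, if the wrist force passes 120 N, or if a joint passes its speed limit or range.

## Working session

There is one attempt and no reset: what is moved stays moved. The work goes in short steps, Python scripts to look and compute and a shell command to move; the robot and the scene stay as the last step left them, time stands still between calls to the robot, and variables do not carry over. Pictures are saved under pics/ and viewed, and the job is handed in when it is done.

```bash
mkdir -p pics; python3 - <<'E'
from cell import robot, read_camera, camera_info
import cv2
for n in ("side","top"):
    im=read_camera(n); cv2.imwrite(f"pics/{n}0.png",im)
    c=camera_info(n); print(n,c)
print(robot.get_obs())
E
```

```text
side {'intrinsics': array([[445.47513436,   0.        , 320.91126072],
       [  0.        , 445.47513436, 197.27476564],
       [  0.        ,   0.        ,   1.        ]]), 'distortion': array([-0.06069735,  0.        ,  0.        ,  0.        ,  0.        ]), 'T': array([[-0.92094295,  0.24767967, -0.30086354,  0.24211547],
       [-0.38968817, -0.59063381,  0.70660798,  0.77788105],
       [-0.00268775,  0.7679886 ,  0.64045788,  0.74127321],
       [ 0.        ,  0.        ,  0.        ,  1.        ]])}
top {'intrinsics': array([[458.6925114 ,   0.        , 309.77942099],
       [  0.        , 458.6925114 , 199.22319632],
       [  0.        ,   0.        ,   1.        ]]), 'distortion': array([0.03949956, 0.        , 0.        , 0.        , 0.        ]), 'T': array([[ 0.11098256,  0.97289179, -0.20289023,  0.31160911],
       [-0.99382008,  0.10908159, -0.02056337,  0.05065448],
       [ 0.00212566,  0.20391856,  0.97898555,  1.32651749],
       [ 0.        ,  0.        ,  0.        ,  1.        ]])}
{'time': 0.1, 'joint_pos': array([-9.78358358e-01,  2.55705814e-01,  1.07140723e-01, -4.26398195e-04,
       -1.42390291e+00, -2.84602902e-01]), 'qvel': array([-0.00088464,  0.00027191,  0.00145663,  0.00320855, -0.00022927,
        0.00084385]), 'joint_efforts': array([-2.67088777e-03, -3.87604451e+01,  2.38473594e+01,  5.37782907e+00,
       -3.79073666e-03, -2.12456791e-05]), 'position': array([ 0.16657055, -0.52370866,  0.23047879]), 'eef_rot': array([-1.63973240e-04, -1.53279452e-01,  9.88182507e-01,  8.46290235e-04]), 'contact_force': array([-0.30935086,  0.62036587,  0.0908714 ]), 'ft_torque': array([ 0.00833965, -0.01174609,  0.00258227]), 'width': 0.08520526680457167}
```

View pics/side0.png

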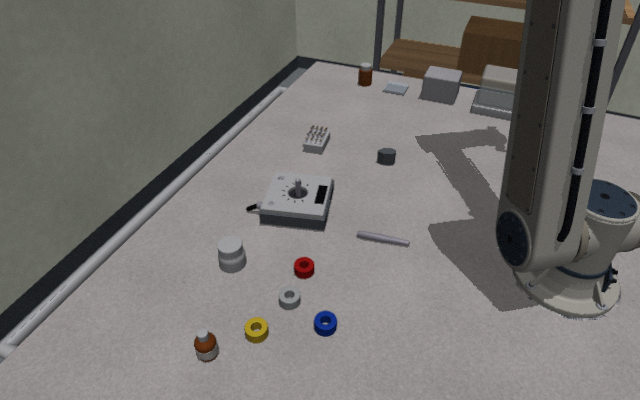

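View pics/top0.png

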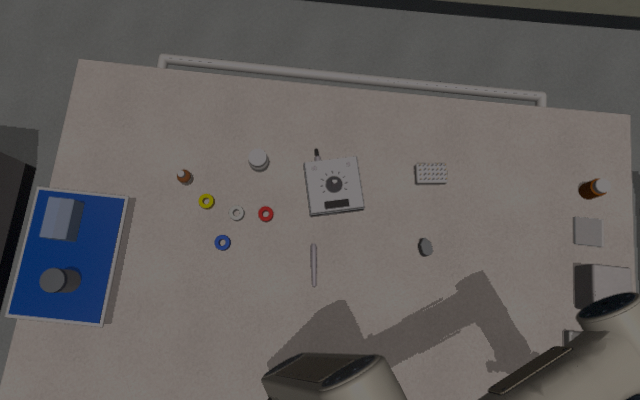

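The metal ring is at side (289,298) and top (237,213). The knob is at side (386,156) and top (425,247), and the unit is at top (334,185). I'll zoom in on these.

```bash
cat > h.py <<'E'
import cv2, numpy as np
from cell import robot, read_camera, camera_info
from scipy.spatial.transform import Rotation as R
def cam(n):
    c=camera_info(n); return np.array(c["intrinsics"]),np.array(c["distortion"]),np.array(c["T"])
F=np.diag([1.,-1,-1])
def ray(n,uv):
    K,D,T=cam(n); p=cv2.undistortPoints(np.array([[uv]],float),K,D)[0,0]
    d=T[:3,:3]@F@np.array([p[0],p[1],1]); return T[:3,3],d
def atz(n,uv,z):
    o,d=ray(n,uv); return o+d*(z-o[2])/d[2]
def proj(n,P):
    K,D,T=cam(n); Rm=F@T[:3,:3].T
    return cv2.projectPoints(np.atleast_2d(P).astype(float),cv2.Rodrigues(Rm)[0],-Rm@T[:3,3],K,D)[0][:,0]
def tri(us,ut):
    A=[];b=[]
    for n,u in (("side",us),("top",ut)):
        o,d=ray(n,u); d/=np.linalg.norm(d); M=np.eye(3)-np.outer(d,d); A.append(M); b.append(M@o)
    A=np.vstack(A);b=np.hstack(b); x=np.linalg.lstsq(A,b,rcond=None)[0]; return x,np.linalg.norm(A@x-b)
def crop(im,c,w,h,s):
    x,y=int(c[0]-w/2),int(c[1]-h/2); return cv2.resize(im[y:y+h,x:x+w],None,fx=s,fy=s,interpolation=cv2.INTER_CUBIC)
def circ(c,r,z,n=48):
    a=np.linspace(0,2*np.pi,n); return np.c_[c[0]+r*np.cos(a),c[1]+r*np.sin(a),np.full(n,z)]
E
python3 - <<'E'
from h import *
S=cv2.imread("pics/side0.png");T=cv2.imread("pics/top0.png")
a=[crop(S,(289,298),50,50,6),crop(S,(386,156),50,50,6)]
b=[crop(T,(237,213),50,50,6),crop(T,(425,247),50,50,6)]
o=np.vstack([np.hstack(a),np.hstack(b)]); cv2.imwrite("pics/z1.png",np.clip(o*1.3,0,255))
o=np.hstack([crop(S,(298,195),80,80,5),crop(T,(334,185),80,80,5)]); cv2.imwrite("pics/z2.png",o)
print(tri((289,297),(237,213)),tri((386,156),(425,247)),tri((298,181),(334,184)))
print(atz("top",(237,213),.024),atz("side",(289,297),.02))
E
```

```text
(array([0.52183166, 0.28498944, 0.00770249]), np.float64(0.0018820266247181739)) (array([ 0.48203574, -0.26331359,  0.01673587]), np.float64(0.0007916502298115171)) (array([0.62338336, 0.01532159, 0.08202533]), np.float64(0.0045775981558749766))
[0.51794699 0.28171832 0.024     ] [0.51848087 0.29340948 0.02      ][ WARN:0@0.795] global loadsave.cpp:1063 imwrite_ Unsupported depth image for selected encoder is fallbacked to CV_8U.
```

View pics/z1.png

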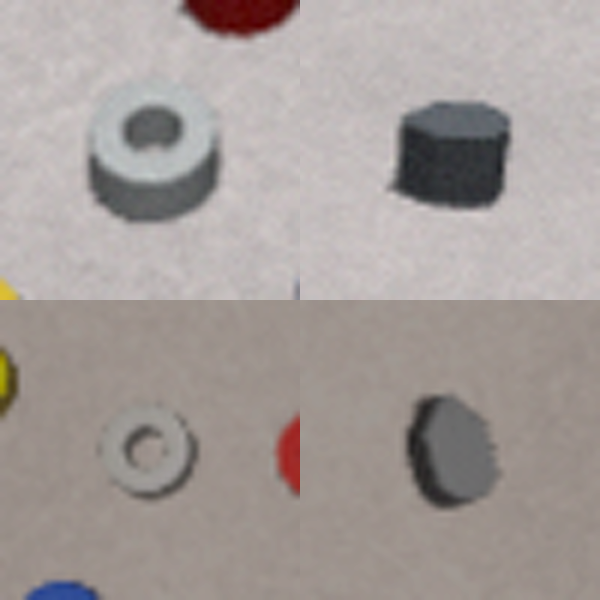

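View pics/z2.png

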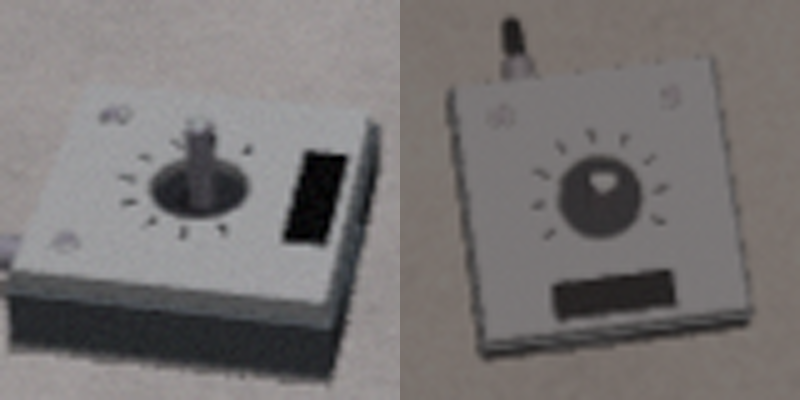

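```bash
python3 - <<'E'
from h import *
S=cv2.imread("pics/side0.png");T=cv2.imread("pics/top0.png")
# average more pictures for noise
def avg(n,k=6): return np.clip(np.mean([read_camera(n).astype(float) for _ in range(k)],0),0,255)
S=avg("side");T=avg("top");np.save("S.npy",S);np.save("T.npy",T)
def st(a,g=1.0): 
    a=a.astype(float); lo,hi=np.percentile(a,1),np.percentile(a,99.5); return np.clip((a-lo)/(hi-lo)*255,0,255).astype(np.uint8)
o=np.hstack([st(crop(S,(298,188),24,30,16)),st(crop(T,(334,184),24,30,16))]); cv2.imwrite("pics/z3.png",o)
E
```

```text
(no output)
```

View pics/z3.png

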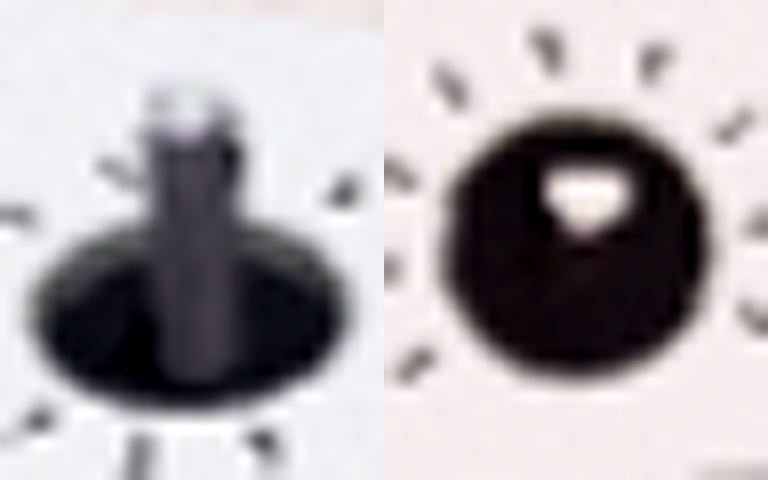

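```bash
cat > fit.py <<'E'
from h import *
from scipy.optimize import minimize
SS=8
def mask(n,poly,box):
    x0,y0,w,h=box; m=np.zeros((h*SS,w*SS),np.uint8)
    uv=proj(n,poly); p=((uv+.5-[x0,y0])*SS-.5)*16
    cv2.fillPoly(m,[np.round(p).astype(np.int32)],255,shift=4)
    return cv2.resize(m,(w,h),interpolation=cv2.INTER_AREA)/255.
def regions(n,polys,box):
    # polys painted later over earlier -> list of coverage
    out=[]
    for p in polys: 
        m=mask(n,p,box) if not isinstance(p,tuple) else np.clip(mask(n,p[0],box)-mask(n,p[1],box),0,1)
        out=[o*(1-m) for o in out]; out.append(m)
    return out
def hull(P,n):
    uv=proj(n,P); i=cv2.convexHull(uv.astype(np.float32),returnPoints=False)[:,0]; return P[i]
def cost(n,G,polys,box):
    x0,y0,w,h=box; g=G[y0:y0+h,x0:x0+w].reshape(-1)
    M=[cv2.GaussianBlur(m,(0,0),.5).reshape(-1) for m in regions(n,polys,box)]
    A=np.c_[np.ones(g.size),np.array(M).T]; c,*_=np.linalg.lstsq(A,g,rcond=None); r=g-A@c
    return (r**2).mean(),c
def D(c,yaw,r,f,z,n=60):
    a0=np.arccos(f/r); a=np.linspace(a0,2*np.pi-a0,n)+yaw
    return np.c_[c[0]+r*np.cos(a),c[1]+r*np.sin(a),np.full(n,z)]
def knob2d():
    a=np.linspace(np.pi/2,3*np.pi/2,20); t=np.c_[-6+15*np.cos(a),15*np.sin(a)]
    return np.vstack([t,[[14,-15],[30,-5],[30,5],[14,15]]])/1000
def place(P,x,y,yaw,z):
    c,s=np.cos(yaw),np.sin(yaw); return np.c_[x+c*P[:,0]-s*P[:,1],y+s*P[:,0]+c*P[:,1],np.full(len(P),z)]
def box(n,p,r): 
    u=proj(n,p)[0]; return int(u[0])-r,int(u[1])-r,2*r+1,2*r+1
def opt(f,x0,step):
    s=np.vstack([x0]+[np.array(x0)+np.eye(len(x0))[i]*step[i] for i in range(len(x0))])
    return minimize(f,x0,method="Nelder-Mead",options=dict(initial_simplex=s,xatol=1e-5,fatol=1e-4,maxiter=400))
E
cat > f1.py <<'E'
from fit import *
I={"side":np.load("S.npy").mean(2),"top":np.load("T.npy").mean(2)}
for n in I:
    b=box(n,[.519,.285,.012],13)
    f=lambda q:cost(n,I[n],[hull(np.vstack([circ(q,.022,0),circ(q,.022,.024)]),n),(circ(q,.022,.024),circ(q,.010,.024))],b)[0]
    r=opt(f,[.519,.285],[.006,.006]); print(n,"ring",r.x.round(4),r.fun)
    b=box(n,[.48,-.264,.02],17); K=knob2d()
    f=lambda q:cost(n,I[n],[hull(np.vstack([place(K,*q,0),place(K,*q,.04)]),n),place(K,*q,.04)],b)[0]
    for y0 in np.arange(0,6.28,.785):
        r=opt(f,[.482,-.262,y0],[.006,.006,.3]); print(n,"knob",r.x.round(4),round(r.fun,1))
    b=box(n,[.62,.015,.05],16)
    f=lambda q:cost(n,I[n],[circ(q,.0245,.05)],b)[0]
    r=opt(f,[.62,.015],[.006,.006]); print(n,"pocket",r.x.round(4),r.fun); pc=r.x
    if n=="top":
      b=box(n,[*pc,.09],5)
      for rr,ff in ((.008,.0045),(.007,.0035),(.006,.003)):
        f=lambda q:cost(n,I[n],[D(q,q[2],rr,ff,.09)],b)[0]
        for y0 in np.arange(0,6.28,.785):
          r=opt(f,[*pc,y0],[.003,.003,.3]); print("spindle",rr,r.x.round(4),round(r.fun,1))
E
python3 f1.py
```

```text
side ring [0.5208 0.2892] 46.668967384690895
side knob [ 0.477  -0.2592  0.3355] 26.9
side knob [ 0.477  -0.2587  0.3015] 25.6
side knob [ 0.477  -0.2586  0.2968] 26.9
side knob [ 0.4863 -0.2566  3.3094] 42.7
side knob [ 0.4859 -0.2566  3.3629] 41.0
side knob [ 0.4858 -0.2565  3.3587] 40.6
side knob [ 0.4859 -0.2566  3.3275] 41.2Traceback (most recent call last):
  File "f1.py", line 10, in <module>
    r=opt(f,[.482,-.262,y0],[.006,.006,.3]); print(n,"knob",r.x.round(4),round(r.fun,1))
  File "fit.py", line 35, in opt
    return minimize(f,x0,method="Nelder-Mead",options=dict(initial_simplex=s,xatol=1e-5,fatol=1e-4,maxiter=400))
    res = _minimize_neldermead(fun, x0, args, callback, bounds=bounds,
                               **options)
    fxr = func(xr)
    fx = function(np.copy(x), *(wrapper_args + args))
  File "f1.py", line 8, in <lambda>
    f=lambda q:cost(n,I[n],[hull(np.vstack([place(K,*q,0),place(K,*q,.04)]),n),place(K,*q,.04)],b)[0]
                            ~~~~^^^^^^^^^^^^^^^^^^^^^^^^^^^^^^^^^^^^^^^^^^^^^^
  File "fit.py", line 17, in hull
    uv=proj(n,P); i=cv2.convexHull(uv.astype(np.float32),returnPoints=False)[:,0]; return P[i]
  File "h.py", line 13, in proj
    K,D,T=cam(n); Rm=F@T[:3,:3].T
          ~~~^^^
  File "h.py", line 5, in cam
    c=camera_info(n); return np.array(c["intrinsics"]),np.array(c["distortion"]),np.array(c["T"])
ValueError: time passes only in moves, steps and waits
```

```bash
python3 - <<'E'
s=open("h.py").read()
s=s.replace("def cam(n):\n","import functools\n@functools.cache\ndef cam(n):\n"); open("h.py","w").write(s)
E
python3 f1.py; python3 -c "
from cell import robot;print(robot.get_obs()['time'])"
```

```text
side ring [0.5208 0.2892] 46.668967384690895
side knob [ 0.477  -0.2592  0.3355] 26.9
side knob [ 0.477  -0.2587  0.3015] 25.6
side knob [ 0.477  -0.2586  0.2968] 26.9
side knob [ 0.4863 -0.2566  3.3094] 42.7
side knob [ 0.4859 -0.2566  3.3629] 41.0
side knob [ 0.4858 -0.2565  3.3587] 40.6
side knob [ 0.4859 -0.2566  3.3275] 41.2
side knob [ 0.4772 -0.2589  6.5686] 27.0
side pocket [0.6281 0.0189] 610.154582456915
top ring [0.521  0.2867] 45.420610214687315
top knob [ 0.4777 -0.2629  0.2987] 12.3
top knob [ 0.478  -0.2629  0.2966] 12.5
top knob [ 0.4777 -0.2629  0.2969] 12.3
top knob [ 0.4871 -0.2609  3.258 ] 28.1
top knob [ 0.4866 -0.2608  3.3139] 29.1
top knob [ 0.4867 -0.2606  3.3115] 29.0
top knob [ 0.4833 -0.2648  4.7502] 178.4
top knob [ 0.4778 -0.2629  6.5811] 12.3
top pocket [0.6282 0.0147] 414.2264622228744
spindle 0.008 [0.6287 0.015  0.1143] 524.8
spindle 0.008 [0.6286 0.0149 0.0856] 525.4
spindle 0.008 [0.6268 0.0164 1.9308] 544.8
spindle 0.008 [0.6263 0.0151 2.725 ] 537.3
spindle 0.008 [0.626  0.0142 3.5587] 533.8
spindle 0.008 [0.6264 0.0141 3.9255] 533.7
spindle 0.008 [0.6279 0.0137 5.0061] 554.4
spindle 0.008 [0.6286 0.0146 6.1162] 526.8
spindle 0.007 [0.6284 0.0152 0.1426] 485.7
spindle 0.007 [0.6285 0.0151 0.0275] 484.8
spindle 0.007 [0.6268 0.0159 1.7587] 519.5
spindle 0.007 [0.6262 0.0154 2.8026] 498.1
spindle 0.007 [0.6261 0.0143 3.5852] 498.4
spindle 0.007 [0.6263 0.014  3.7488] 499.3
spindle 0.007 [0.6277 0.014  5.2118] 523.7
spindle 0.007 [0.6284 0.0149 6.3165] 485.4
spindle 0.006 [0.6283 0.015  0.0217] 473.9
spindle 0.006 [0.6283 0.015  0.1251] 473.9
spindle 0.006 [0.6264 0.0159 1.9418] 501.0
spindle 0.006 [0.6264 0.0153 2.8026] 486.0
spindle 0.006 [0.6264 0.0145 3.4176] 484.5
spindle 0.006 [0.6263 0.0141 3.7505] 485.2
spindle 0.006 [0.6266 0.0143 3.4267] 485.6
spindle 0.006 [0.6283 0.015  6.324 ] 473.9
0.7
```

```bash
python3 - <<'E'
from fit import *
I=np.load("T.npy").mean(2)
print(proj("top",[[.6282,.0147,.09],[.6282,.0147,.087],[.6327,.0147,.09],[.6202,.0147,.09]]).round(2))
print(I[175:192,328:342].astype(int))
n="top"
for rr,ff,sh in ((.008,.0045,.003),(.0065,.003,.003),(.005,.0015,.003)):
  best={}
  for y0 in np.arange(-180,180,15):
    y=np.radians(y0)
    f=lambda q:cost(n,I,[hull(np.vstack([D(q,y,.008,.0045,.04),D(q,y,.008,.0045,.087),D(q,y,rr,ff,.09)]),n),hull(np.vstack([D(q,y,.008,.0045,.087),D(q,y,rr,ff,.09)]),n),D(q,y,rr,ff,.09)],(329,177,11,10))[0]
    r=opt(f,[.6282,.0149],[.002,.002]); best[y0]=(round(r.fun),r.x.round(4).tolist())
  print(rr,sorted(best.items(),key=lambda k:k[1][0])[:5], best[-180])
E
```

```text
[[334.35 180.52]
 [334.29 180.78]
 [334.51 178.96]
 [334.06 183.3 ]]
[[119 119 118 114 111 110 110 113 114 117 119 119 119 119]
 [118 113 104  87  76  74  74  84  88 101 111 118 119 120]
 [107  84  61  53  53  52  51  53  54  61  84 106 117 119]
 [ 77  55  50  50  50  51  49  48  50  50  54  70 102 117]
 [ 53  49  49  48  66  77  78  78  71  57  50  49  69 108]
 [ 50  49  49  47  98 117 119 118 110  72  50  50  53  92]
 [ 50  49  49  47  96 116 119 118 113  74  49  50  51  64]
 [ 51  50  49  46  58 100 112 109  87  59  50  50  50  51]
 [ 50  49  50  47  50  69  85  70  53  50  50  51  50  50]
 [ 51  50  49  48  50  52  51  52  51  50  50  51  50  50]
 [ 50  50  48  48  49  51  53  52  50  51  51  51  50  51]
 [ 50  49  50  49  50  52  53  51  51  51  51  51  51  58]
 [ 51  51  50  49  51  51  50  50  50  51  50  51  52  74]
 [ 51  50  50  50  50  50  50  51  51  50  50  50  51  83]
 [ 57  50  50  49  50  51  50  50  51  50  52  52  72 107]
 [ 80  57  52  50  50  50  50  51  51  51  56  73 106 119]
 [108  88  67  56  53  51  50  53  58  69  84 108 118 119]]
0.008 [(np.int64(0), (64, [0.6283, 0.0147])), (np.int64(15), (69, [0.6283, 0.015])), (np.int64(-15), (73, [0.6284, 0.0146])), (np.int64(30), (78, [0.6283, 0.0151])), (np.int64(-30), (83, [0.6283, 0.0146]))] (96, [0.6256, 0.0149])
0.0065 [(np.int64(0), (61, [0.6287, 0.0148])), (np.int64(15), (63, [0.6286, 0.0151])), (np.int64(-15), (69, [0.6287, 0.0148])), (np.int64(30), (73, [0.6285, 0.0155])), (np.int64(-165), (79, [0.6264, 0.0144]))] (81, [0.6264, 0.0147])
0.005 [(np.int64(0), (65, [0.6291, 0.0147])), (np.int64(15), (67, [0.6289, 0.0149])), (np.int64(-15), (73, [0.6288, 0.0144])), (np.int64(30), (78, [0.629, 0.015])), (np.int64(-165), (82, [0.6265, 0.0143]))] (86, [0.6266, 0.0146])
```

Both cameras agree, apart from a difference of about 3 mm in y:

| Item | Position (x, y) | Yaw |
|---|---|---|
| Ring | (0.521, 0.288) | – |
| Knob | (0.4775, -0.261) | 0.30 |
| Spindle | (0.628, 0.017) | about 0.10, flat towards +x |

I'll turn first, then travel to the ring with the jaws partly open.

```bash
cat > go.py <<'E'
import sys; from h import *
def goto(x,y,z,yaw=None):
    o=robot.get_obs(); w,a,b,c=o["eef_rot"]; Rm=R.from_quat([a,b,c,w]).as_matrix()
    d=Rm.T@(np.array([x,y,z])-o["position"])*1000
    ty=np.arctan2(Rm[1,1],Rm[0,1]); print("t",o["time"],"pos",o["position"].round(4),"jaw deg",round(np.degrees(ty),2),"tilt",Rm[2].round(4),"F",o["contact_force"].round(1),"w",round(o["width"],4))
    print("tool mm",d.round(1), "" if yaw is None else ("tool yaw",round(-((yaw-np.degrees(ty)+90)%180-90)*np.pi/180,3)))
if __name__=="__main__": goto(*map(float,sys.argv[1:]))
E
python3 -m jog '[[[-0.4,0,0,0,-0.12],[-0.4,0,0,0,-0.12],[-0.4,0,0,0,-0.12]]]' 40; python3 go.py 0.521 0.288 0.12 128
```

```text
time: 1.0
position: [0.1666, -0.5241, 0.2313]
eef_rot: [-0.0, -0.33, 0.944, -0.0]
contact_force: [0.3, -0.2, -0.5]
width: 0.0597
t 1.0 pos [ 0.1666 -0.5241  0.2313] jaw deg 128.55 tilt [ 0. -0. -1.] F [ 0.3 -0.2 -0.5] w 0.0597
tool mm [-783.2  414.3  111.3] ('tool yaw', np.float64(0.01))
```

```bash
python3 -m jog '[[[-0.4,-20,10.5,0,0],[-0.4,-41,21.7,0,0],[-0.4,-41,21.7,0,0],[-0.4,-41,21.7,0,0],[-0.4,-41,21.7,0,0],[-0.4,-41,21.7,0,0],[-0.4,-41,21.7,0,0],[-0.4,-41,21.7,0,0],[-0.4,-41,21.7,0,0],[-0.4,-41,21.7,0,0]]]'; python3 go.py 0.521 0.288 0.12 128
```

```text
time: 2.0
position: [0.345, -0.1198, 0.2317]
eef_rot: [0.001, -0.328, 0.945, -0.0]
contact_force: [0.4, -1.0, -0.3]
width: 0.0594
t 2.0 pos [ 0.345  -0.1198  0.2317] jaw deg 128.27 tilt [-1.2e-03 -9.0e-04 -1.0e+00] F [ 0.4 -1.  -0.3] w 0.0594
tool mm [-390.7  211.3  112. ] ('tool yaw', np.float64(0.005))
```

```bash
python3 -m jog '[[[-0.4,-41,22,0,0],[-0.4,-41,22,0,0],[-0.4,-41,22,0,0],[-0.4,-41,22,0,0],[-0.4,-41,22,0,0],[-0.4,-41,22,10,0],[-0.4,-41,22,20,0],[-0.4,-41,22,30,0],[-0.4,-30,16,30,0],[-0.4,-15,8,20,0]]]'; python3 -m jog '[[[-0.4,0,0,0,0],[-0.4,0,0,0,0]]]'; python3 go.py 0.521 0.288 0.03 128
```

```text
time: 3.0
position: [0.5115, 0.2638, 0.1216]
eef_rot: [-0.001, -0.328, 0.945, -0.0]
contact_force: [0.0, -1.0, -0.5]
width: 0.0599
time: 3.2
position: [0.5116, 0.2615, 0.1244]
eef_rot: [-0.0, -0.328, 0.945, -0.0]
contact_force: [-0.4, 0.1, 0.6]
width: 0.0597
t 3.2 pos [0.5116 0.2615 0.1244] jaw deg 128.29 tilt [ 1.e-03 -5.e-04 -1.e+00] F [-0.4  0.1  0.6] w 0.0597
tool mm [-23.9  15.1  94.4] ('tool yaw', np.float64(0.005))
```

```bash
python3 -m jog '[[[-0.4,-14,9,20,0],[-0.4,-9.9,6.1,30,0],[-0.4,0,0,25,0],[-0.4,0,0,0,0],[-0.4,0,0,0,0]]]'; python3 go.py 0.521 0.288 0.008 128; python3 - <<'E'
from h import *
S=read_camera("side");T=read_camera("top"); cv2.imwrite("pics/a1.png",np.hstack([crop(S,(289,270),80,100,5),crop(T,(237,213),80,100,5)]))
E
```

```text
time: 3.7
position: [0.5218, 0.288, 0.0514]
eef_rot: [0.001, -0.328, 0.945, 0.0]
contact_force: [1.6, -0.4, 0.5]
width: 0.0603
t 3.7 pos [0.5218 0.288  0.0514] jaw deg 128.25 tilt [-1.9e-03 -7.0e-04 -1.0e+00] F [ 1.6 -0.4  0.5] w 0.0603
tool mm [ 0.7  0.5 43.4] ('tool yaw', np.float64(0.004))
```

View pics/a1.png

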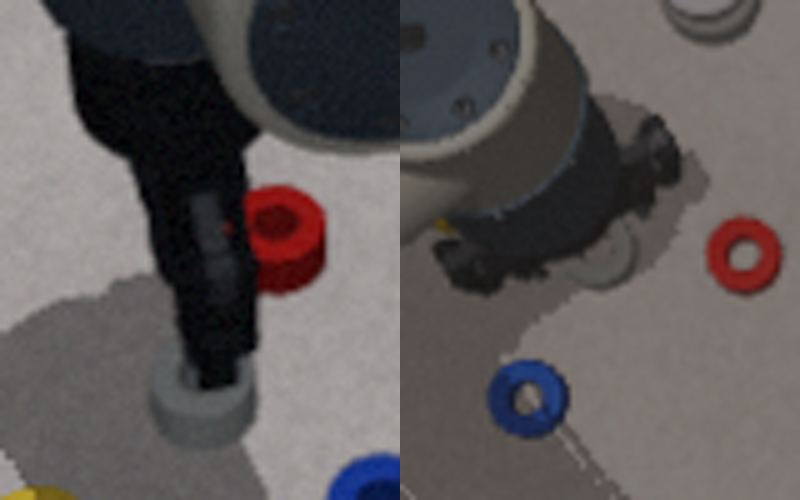

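The gripper is centred over the ring at side (290,350/5…) and the neighbouring rings are clear. I'll descend and grip.

```bash
python3 -m jog '[[[-0.4,0,0,15,0],[-0.4,0,0,17,0],[-0.4,0,0,10,0],[-0.4,0,0,0,0],[0.3,0,0,0,0],[0.3,0,0,0,0],[0.3,0,0,0,0],[0.3,0,0,0,0]]]' 40;  python3 -m jog '[[[0.3,0,0,-5,0],[0.3,0,0,-15,0],[0.3,0,0,-20,0],[0.3,0,0,-30,0],[0.3,0,0,-30,0],[0.3,0,0,0,0]]]'; python3 go.py 0.6283 0.0168 0.12 96
```

```text
time: 4.6
position: [0.522, 0.2889, 0.009]
eef_rot: [0.001, -0.328, 0.945, 0.0]
contact_force: [0.3, -2.1, 6.4]
width: 0.042
time: 5.2
position: [0.5234, 0.2899, 0.1125]
eef_rot: [0.004, -0.328, 0.945, 0.001]
contact_force: [0.6, -0.1, -0.3]
width: 0.0421
t 5.2 pos [0.5234 0.2899 0.1125] jaw deg 128.3 tilt [-8.7e-03 -7.0e-04 -1.0e+00] F [ 0.6 -0.1 -0.3] w 0.0421
tool mm [  86.8 -279.3   -8.1] ('tool yaw', np.float64(0.564))
```

```bash
python3 - <<'E'
from h import *
S=read_camera("side");T=read_camera("top"); cv2.imwrite("pics/a2.png",np.hstack([crop(S,(289,250),80,100,5),crop(T,(237,213),80,100,5)]))
E
```

```text
(no output)
```

View pics/a2.png

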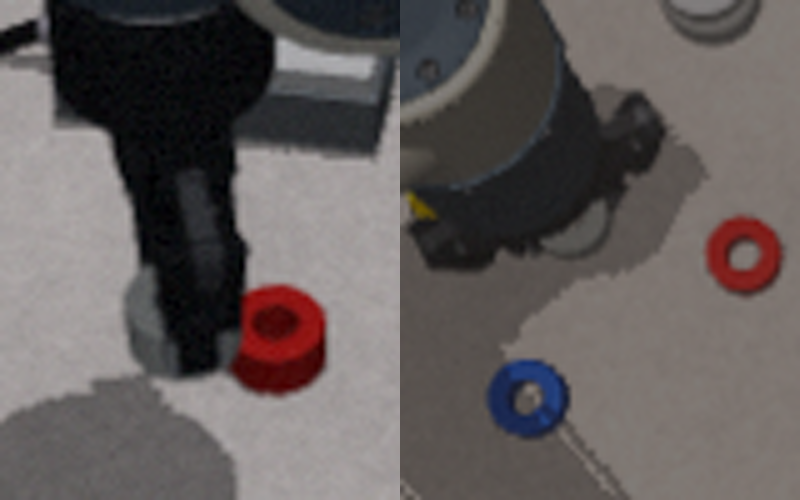

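```bash
python3 - <<'E'
from h import *
S=np.mean([read_camera("side").astype(float) for _ in range(3)],0);T=np.mean([read_camera("top").astype(float) for _ in range(3)],0)
o=np.hstack([crop(S,(289,265),36,50,11),crop(T,(237,213),36,50,11)])
cv2.imwrite("pics/a3.png",np.clip(o*1.8,0,255).astype(np.uint8))
x=robot.get_obs()["position"]; print(x)
c=[x[0],x[1]]
for n in("side","top"): print(n,proj(n,[[*c,x[2]-.008],[*c,x[2]+.016],x]).round(1))
E
```

```text
[0.52062187 0.28801441 0.10649939]
side [[287.2 268.8]
 [286.5 260.2]
 [286.9 266. ]]
top [[230.6 207. ]
 [229.1 205.3]
 [230.2 206.5]]
```

View pics/a3.png

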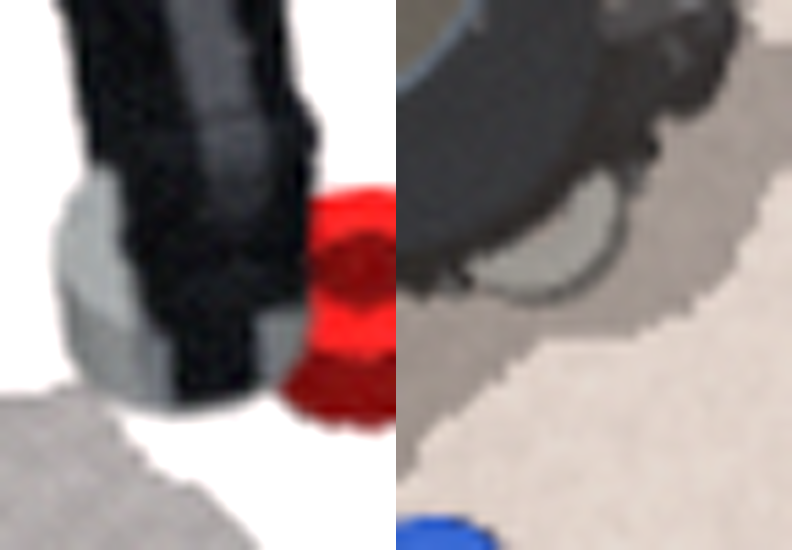

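```bash
cat > ov.py <<'E'
import sys; from h import *
def run(name,rz0,r=.022,hh=.024,cs=(36,50,11),dx=0,dy=0):
    x=robot.get_obs()["position"]; out=[]
    for n in("side","top"):
        I=np.mean([read_camera(n).astype(float) for _ in range(2)],0)
        c=proj(n,x)[0]; o0=np.array([int(c[0]-cs[0]/2),int(c[1]-cs[1]/2)]); o=np.clip(crop(I,c,*cs)*1.6,0,255).astype(np.uint8)
        for z,col in((x[2]+rz0,(0,255,0)),(x[2]+rz0+hh,(255,0,255))):
            p=((proj(n,circ((x[0]+dx,x[1]+dy),r,z))-o0+.5)*cs[2]); cv2.polylines(o,[p.astype(np.int32)],True,col,1)
        out.append(o)
    cv2.imwrite(name,np.hstack(out))
if __name__=="__main__": run(sys.argv[1],float(sys.argv[2]))
E
python3 ov.py pics/a4.png -0.008
```

```text
(no output)
```

View pics/a4.png

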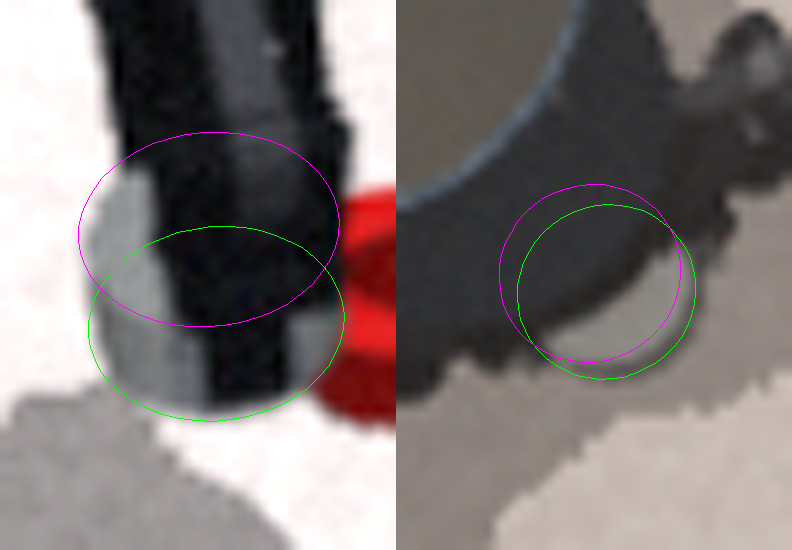

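The ring is level in the jaws and matches the outline to about 1 px. I'll carry it over the spindle.

```bash
python3 go.py 0.6283 0.0168 0.125; python3 -m jog '[[[0.3,5,-16,-10,0],[0.3,10,-34,-10,0],[0.3,12,-40,0,0],[0.3,12,-40,0,0],[0.3,12,-40,0,0],[0.3,12,-40,0,0],[0.3,11,-34,0,0],[0.3,8,-20,0,0],[0.3,4,-10,0,0],[0.3,0,0,0,0]]]';python3 -m jog '[[[0.3,0,0,0,0],[0.3,0,0,0,0]]]'; python3 go.py 0.6283 0.0168 0.125
```

```text
t 5.8 pos [0.521  0.2883 0.1071] jaw deg 128.26 tilt [ 6.e-04 -0.e+00 -1.e+00] F [-1.1  0.3 -1.2] w 0.042
tool mm [  83.8 -279.6  -17.8] 
time: 6.8
position: [0.6234, 0.0183, 0.1277]
eef_rot: [0.0, -0.327, 0.945, -0.0]
contact_force: [-0.4, 0.1, -0.4]
width: 0.042
time: 7.0
position: [0.623, 0.0209, 0.1277]
eef_rot: [0.0, -0.328, 0.945, 0.0]
contact_force: [-0.6, 0.1, -1.0]
width: 0.0419
t 7.0 pos [0.623  0.0209 0.1277] jaw deg 128.33 tilt [-3.e-04  1.e-04 -1.e+00] F [-0.6  0.1 -1. ] w 0.0419
tool mm [-1.6 -6.5  2.7]
```

```bash
python3 -m jog '[[[0.3,-1.6,-6.5,0,0],[0.3,0,0,0,0],[0.3,0,0,0,0]]]'; python3 go.py 0.6283 0.0168 0.125; python3 - <<'E'
from ov import *
run("pics/b1.png",-.008,cs=(50,50,8))
E
```

```text
time: 7.3
position: [0.6286, 0.0161, 0.1274]
eef_rot: [-0.0, -0.328, 0.945, 0.0]
contact_force: [-0.6, -0.5, 0.0]
width: 0.0422
t 7.3 pos [0.6286 0.0161 0.1274] jaw deg 128.28 tilt [ 0.e+00  1.e-04 -1.e+00] F [-0.6 -0.5  0. ] w 0.0422
tool mm [-0.2  0.7  2.4]
```

View pics/b1.png

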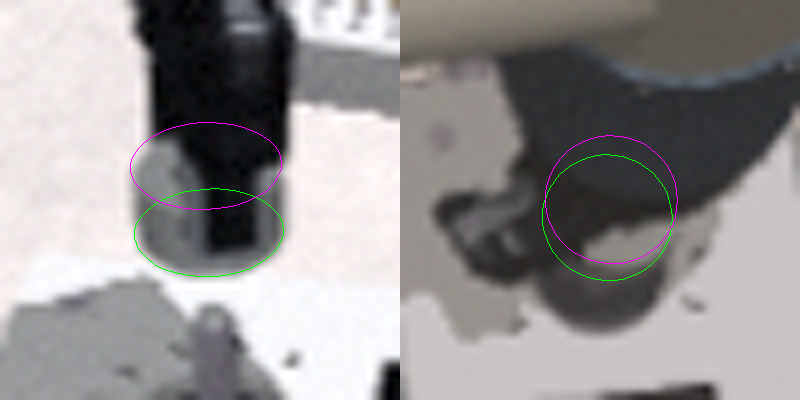

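```bash
python3 -m jog '[[[0.3,0,0,10,0],[0.3,0,0,10,0],[0.3,0,0,4,0],[0.3,0,0,0,0],[0.3,0,0,0,0]]]'; for i in 1; do python3 go.py 0.6283 0.0168 0.05; done;python3 - <<'E'
from ov import *
run("pics/b2.png",-.008,cs=(50,50,8))
E
```

```text
time: 8.0
position: [0.6285, 0.0158, 0.1033]
eef_rot: [-0.0, -0.328, 0.945, -0.0]
contact_force: [0.1, 0.0, -0.5]
width: 0.0423
t 8.0 pos [0.6285 0.0158 0.1033] jaw deg 128.27 tilt [ 3.e-04 -1.e-04 -1.e+00] F [ 0.1  0.  -0.5] w 0.0423
tool mm [-0.5  1.  53.3]
```

View pics/b2.png

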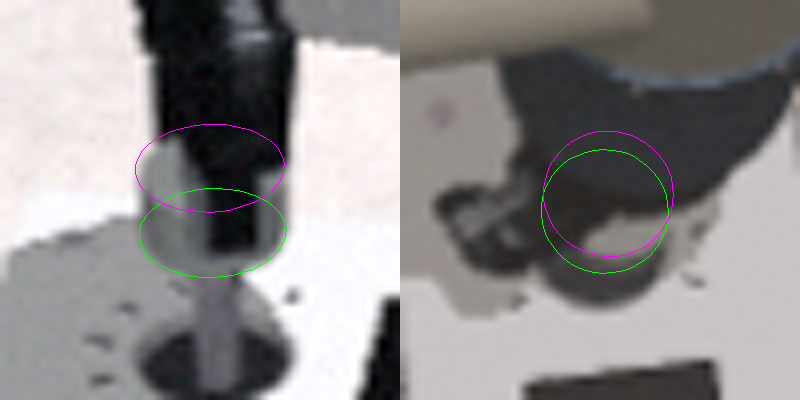

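```bash
python3 -m jog '[[[0.3,-0.3,0.6,3,0],[0.3,0,0,3,0],[0.3,0,0,0,0]]]'; python3 -m jog '[[[0.3,0,0,2,0],[0.3,0,0,2,0],[0.3,0,0,0,0]]]'
```

```text
time: 8.5
position: [0.6279, 0.0165, 0.0967]
eef_rot: [-0.001, -0.328, 0.945, 0.0]
contact_force: [0.7, 0.3, -0.4]
width: 0.0418
time: 8.8
position: [0.6281, 0.0165, 0.0931]
eef_rot: [-0.0, -0.328, 0.945, 0.0]
contact_force: [0.8, 0.3, -1.4]
width: 0.0423
```

The ring passed the tip without force. I'll keep going down.

```bash
python3 -m jog '[[[0.3,0,0,4,0],[0.3,0,0,4,0],[0.3,0,0,0,0]]]'; python3 -m jog '[[[0.3,0,0,5,0],[0.3,0,0,5,0],[0.3,0,0,5,0],[0.3,0,0,5,0],[0.3,0,0,0,0]]]';  python3 -m jog '[[[0.3,0,0,4,0],[0.3,0,0,4,0],[0.3,0,0,0,0]]]'
```

```text
time: 9.1
position: [0.6278, 0.0164, 0.0845]
eef_rot: [-0.001, -0.328, 0.945, 0.0]
contact_force: [0.7, 0.1, -0.3]
width: 0.0421
time: 9.6
position: [0.6277, 0.0165, 0.0643]
eef_rot: [-0.001, -0.328, 0.945, 0.0]
contact_force: [1.0, 0.5, 0.3]
width: 0.0419
time: 9.9
position: [0.6279, 0.0165, 0.0567]
eef_rot: [-0.001, -0.328, 0.945, 0.0]
contact_force: [-0.4, -0.5, -0.8]
width: 0.0422
```

```bash
python3 -m jog '[[[0.3,0,0,2,0],[0.3,0,0,2,0],[0.3,0,0,0,0]]]'; python3 -m jog '[[[0.3,0,0,1.5,0],[0.3,0,0,0,0]]]'; python3 go.py 0.6283 0.0168 0.05
```

```text
time: 10.2
position: [0.6282, 0.0165, 0.0532]
eef_rot: [-0.0, -0.328, 0.945, 0.0]
contact_force: [1.4, 0.3, -0.5]
width: 0.0418
time: 10.4
position: [0.6283, 0.0165, 0.0518]
eef_rot: [-0.0, -0.328, 0.945, 0.0]
contact_force: [-0.2, 0.5, -0.5]
width: 0.0415
t 10.4 pos [0.6283 0.0165 0.0518] jaw deg 128.26 tilt [ 2.e-04  2.e-04 -1.e+00] F [-0.2  0.5 -0.5] w 0.0415
tool mm [-0.2  0.2  1.8]
```

```bash
python3 -m jog '[[[0.3,0,0,1,0],[0.3,0,0,0,0]]]'; python3 -m jog '[[[0.3,0,0,1,0],[0.3,0,0,0,0]]]'
```

```text
time: 10.6
position: [0.6285, 0.0165, 0.0511]
eef_rot: [0.0, -0.328, 0.945, -0.0]
contact_force: [0.7, 0.3, -0.4]
width: 0.0422
time: 10.8
position: [0.6285, 0.0165, 0.0504]
eef_rot: [0.0, -0.328, 0.945, -0.0]
contact_force: [-2.0, 0.6, 2.7]
width: 0.0417
```

Contact came at the expected height, so the ring is on the floor. I'll release it and retreat straight up past the spindle.

```bash
python3 -m jog '[[[-0.3,0,0,0,0],[-0.3,0,0,0,0],[-0.3,0,0,0,0],[-0.3,0,0,-10,0],[-0.3,0,0,-20,0],[-0.3,0,0,-30,0],[-0.3,0,0,-40,0],[-0.3,0,0,-30,0],[-0.3,0,0,0,0]]]'; python3 go.py 0.4775 -0.2605 0.1 107.2
```

```text
time: 11.7
position: [0.6311, 0.0164, 0.1866]
eef_rot: [0.005, -0.328, 0.945, -0.001]
contact_force: [0.3, 0.4, 0.9]
width: 0.0556
t 11.7 pos [0.6311 0.0164 0.1866] jaw deg 128.28 tilt [-0.009  -0.0061 -0.9999] F [0.3 0.4 0.9] w 0.0556
tool mm [ 292.9 -121.7   84.7] ('tool yaw', np.float64(0.368))
```

```bash
python3 -m jog '[[[-0.3,15,-6,0,0],[-0.3,30,-12.5,0,0],[-0.3,41,-17,0,0],[-0.3,41,-17,0,0],[-0.3,41,-17,0,0],[-0.3,41,-17,0,0],[-0.3,41,-17,0,0],[-0.3,30,-12.5,0,0],[-0.3,12.5,-5,0,0],[-0.3,0,0,0,0]]]'; python3 -m jog '[[[-0.3,0,0,10,0.12],[-0.3,0,0,30,0.12],[-0.3,0,0,30,0.12],[-0.3,0,0,10,0],[-0.3,0,0,0,0]]]';python3 go.py 0.4775 -0.261 0.06 107.2; python3 - <<'E'
from h import *
S=read_camera("side");T=read_camera("top"); cv2.imwrite("pics/c1.png",np.clip(1.4*np.hstack([crop(S,(386,150),50,60,8),crop(T,(334,184),50,60,8)]),0,255).astype(np.uint8))
cv2.imwrite("pics/c2.png",np.clip(1.4*np.hstack([crop(S,(298,188),50,60,8),crop(T,(425,247),50,60,8)]),0,255).astype(np.uint8))
E
```

```text
time: 12.7
position: [0.4719, -0.261, 0.1794]
eef_rot: [-0.001, -0.326, 0.945, 0.0]
contact_force: [-0.0, 0.5, 0.4]
width: 0.0557
time: 13.2
position: [0.4728, -0.2588, 0.0985]
eef_rot: [-0.002, -0.155, 0.988, 0.001]
contact_force: [-0.6, -0.6, 0.0]
width: 0.0556
t 13.2 pos [ 0.4728 -0.2588  0.0985] jaw deg 107.87 tilt [ 0.0032  0.002  -1.    ] F [-0.6 -0.6  0. ] w 0.0556
tool mm [-3.9 -3.6 38.5] ('tool yaw', np.float64(0.012))
```

View pics/c1.png

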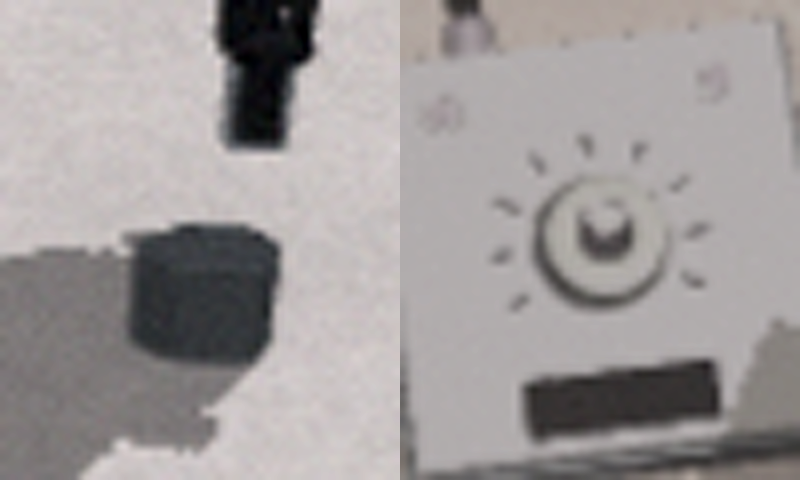

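View pics/c2.png

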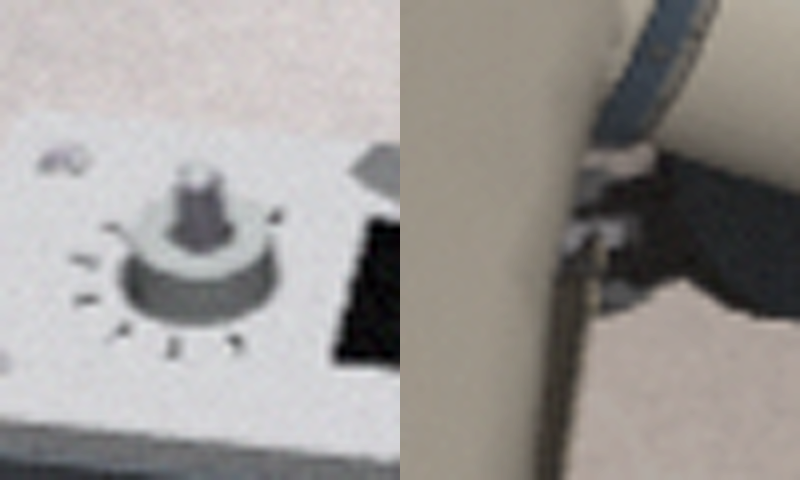

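The ring is seated flat around the spindle, at side (296,190) and top (334,186). Next is the knob grip.

```bash
python3 -m jog '[[[-0.3,-3.9,-3.6,10,0.012],[-0.3,0,0,20,0],[-0.3,0,0,10,0],[-0.3,0,0,0,0]]]'; python3 go.py 0.4775 -0.261 0.008 107.2; python3 - <<'E'
from h import *
S=read_camera("side");T=read_camera("top"); cv2.imwrite("pics/c3.png",np.clip(1.4*np.hstack([crop(S,(386,150),50,60,8),crop(T,(425,247),50,60,8)]),0,255).astype(np.uint8))
E
```

```text
time: 13.7
position: [0.4777, -0.2617, 0.0587]
eef_rot: [-0.001, -0.147, 0.989, 0.001]
contact_force: [-0.9, 0.4, -0.1]
width: 0.0553
t 13.7 pos [ 0.4777 -0.2617  0.0587] jaw deg 106.95 tilt [ 0.0021  0.0015 -1.    ] F [-0.9  0.4 -0.1] w 0.0553
tool mm [-0.1  0.6 50.7] ('tool yaw', np.float64(-0.004))
```

View pics/c3.png

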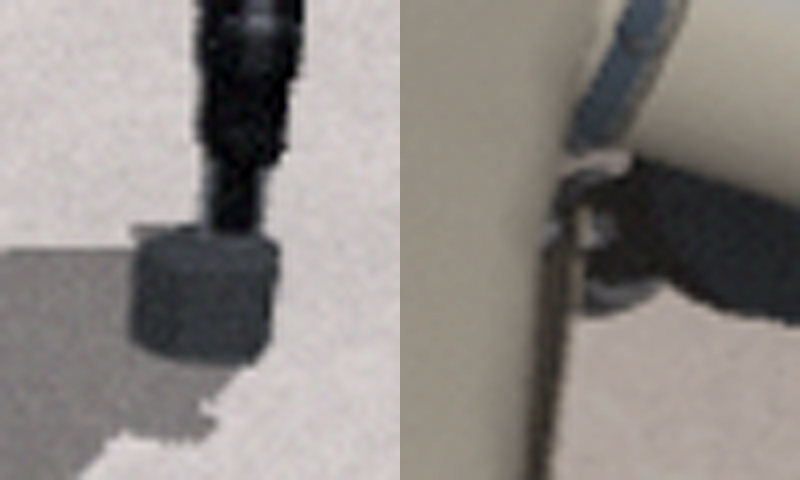

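```bash
python3 -m jog '[[[-0.3,0,0,15,0],[-0.3,0,0,20,0],[-0.3,0,0,15,0],[-0.3,0,0,0,0]]]' 60; python3 -m jog '[[[0.6,0,0,0,0],[0.6,0,0,0,0],[0.6,0,0,0,0],[0.6,0,0,0,0],[0.6,0,0,0,0]]]'; python3 go.py 0.4775 -0.261 0.008 107.2
```

```text
time: 14.2
position: [0.4776, -0.2617, 0.009]
eef_rot: [-0.001, -0.147, 0.989, 0.001]
contact_force: [0.2, -0.4, 0.1]
width: 0.0555
time: 14.7
position: [0.4797, -0.2623, 0.0116]
eef_rot: [0.001, -0.148, 0.989, -0.001]
contact_force: [-1.0, 1.0, 6.4]
width: 0.029
t 14.7 pos [ 0.4797 -0.2623  0.0116] jaw deg 106.98 tilt [-0.0026 -0.0021 -1.    ] F [-1.   1.   6.4] w 0.029
tool mm [1.7 1.9 3.6] ('tool yaw', np.float64(-0.004))
```

```bash
python3 -m jog '[[[0.6,0,0,-5,0],[0.6,0,0,-15,0],[0.6,0,0,-30,0],[0.6,0,0,-40,0],[0.6,0,0,-30,0],[0.6,0,0,0,0],[0.6,0,0,0,0]]]' 60; python3 go.py 0.628 0.0165 0.14 96; python3 - <<'E'
from h import *
S=read_camera("side");T=read_camera("top"); cv2.imwrite("pics/d1.png",np.clip(1.6*np.hstack([crop(S,(386,125),50,60,8),crop(T,(425,247),50,60,8)]),0,255).astype(np.uint8))
E
```

```text
time: 15.4
position: [0.4785, -0.2617, 0.1305]
eef_rot: [0.001, -0.147, 0.989, 0.0]
contact_force: [0.1, -0.7, -2.6]
width: 0.0289
t 15.4 pos [ 0.4785 -0.2617  0.1305] jaw deg 106.93 tilt [-1.5e-03 -2.0e-04 -1.0e+00] F [ 0.1 -0.7 -2.6] w 0.0289
tool mm [-224.1  222.6   -9.2] ('tool yaw', np.float64(0.191))
```

View pics/d1.png

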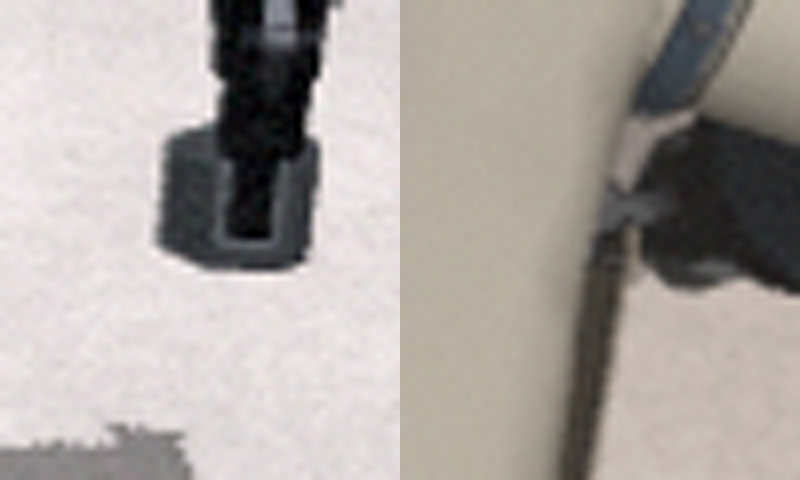

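```bash
cat > kn.py <<'E'
import sys; from fit import *
def run(name,s=0,zb=-.009,sc=8):
    o=robot.get_obs(); x=o["position"]; w,a,b,c=o["eef_rot"]; Rm=R.from_quat([a,b,c,w]).as_matrix()
    yaw=np.arctan2(Rm[1,1],Rm[0,1])-np.pi/2; print("yaw",yaw,"pos",x,"F",o["contact_force"])
    out=[]
    for n in("side","top"):
        I=np.mean([read_camera(n).astype(float) for _ in range(3)],0); np.save(n+"_k.npy",I)
        c=proj(n,x)[0]; o0=np.array([int(c[0]-25),int(c[1]-30)]); im=np.clip(crop(I,c,50,60,sc)*1.6,0,255).astype(np.uint8)
        for z,col in((x[2]+zb,(0,255,0)),(x[2]+zb+.04,(255,0,255))):
            p=(proj(n,place(knob2d(),x[0]+s*np.cos(yaw),x[1]+s*np.sin(yaw),yaw,z))-o0+.5)*sc; cv2.polylines(im,[p.astype(np.int32)],True,col,1)
        out.append(im)
    cv2.imwrite(name,np.hstack(out))
    return x,yaw
if __name__=="__main__":
    x,yaw=run(sys.argv[1])
    I=np.load("side_k.npy").mean(2); bg=np.median(I[int(proj("side",x)[0][1])-20:int(proj("side",x)[0][1])+25,int(proj("side",x)[0][0])-30:])
    print("bg",bg)
    # bottom half silhouette window fit
    u=proj("side",x)[0]; b=(int(u[0])-16,int(u[1])-4,33,20)
    K=knob2d()
    B=(I[b[1]:b[1]+b[3],b[0]:b[0]+b[2]]<.65*bg)*1.0
    print("\n".join("".join(".#"[int(v)] for v in r) for r in B))
    def f(q):
        P=np.vstack([place(K,x[0]+q[0]*np.cos(yaw),x[1]+q[0]*np.sin(yaw),yaw,x[2]+q[1]),place(K,x[0]+q[0]*np.cos(yaw),x[1]+q[0]*np.sin(yaw),yaw,x[2]+q[1]+.04)])
        m=mask("side",hull(P,"side"),b); return ((m-B)**2).mean()
    for s0 in(-.004,0,.004):
        r=opt(f,[s0,-.010],[.003,.003]); print(r.x.round(4),r.fun)
E
python3 kn.py pics/d2.png
```

```text
yaw 0.295545328116523 pos [ 0.47755227 -0.26148666  0.12886715] F [-0.67560538 -0.19028447 -0.16448091]
bg 129.55555555555557
......####################.......
......####################.......
......####################.......
......###################........
......###################........
......###################........
......###################........
......###################........
......###################........
........#################........
..........##############.........
.................#####...........
.................................
.................................
.................................
.................................
.................................
.................................
.................................
.................................
[-0.0012 -0.0111] 0.0051841133363624715
[-0.0015 -0.0111] 0.005251756317500263
[-0.0015 -0.0111] 0.005251756317500263
```

View pics/d2.png

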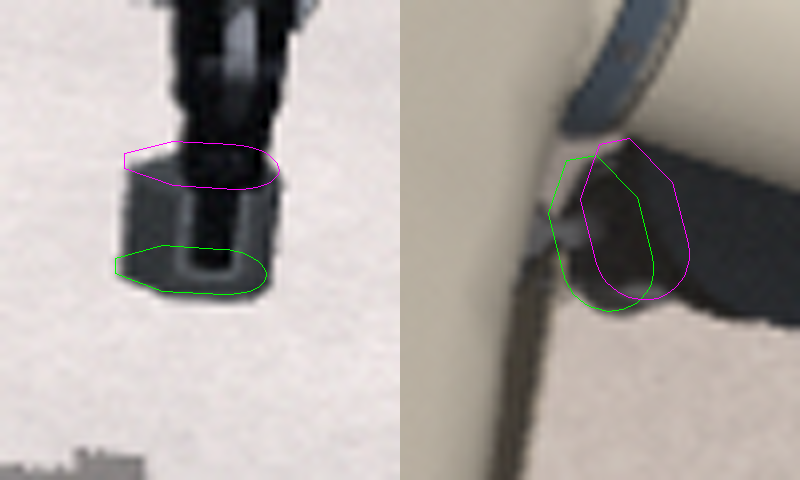

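The knob is held level, with its bore axis about 1.2 mm tailward of the TCP and its underside 11 mm below it. I'll carry it to the spindle.

```bash
python3 go.py 0.6295 0.0168 0.135 95.8; python3 -m jog '[[[0.6,-15,15,-5,0],[0.6,-30,29,-5,0],[0.6,-34,33,0,0],[0.6,-34,33,0,0],[0.6,-34,33,0,0],[0.6,-34,33,0,0],[0.6,-25,25,0,0],[0.6,-15,15,0,0],[0.6,-4,5,0,0],[0.6,0,0,0,0]]]'; python3 -m jog '[[[0.6,0,0,0,0.1],[0.6,0,0,0,0.095],[0.6,0,0,0,0]]]'; python3 go.py 0.6295 0.0168 0.125 95.8
```

```text
t 15.8 pos [ 0.4781 -0.2618  0.1293] jaw deg 106.95 tilt [ 1.1e-03  7.0e-04 -1.0e+00] F [ 1.2  0.1 -1.6] w 0.029
tool mm [-226.   222.4   -5.8] ('tool yaw', np.float64(0.195))
time: 16.8
position: [0.6291, 0.0153, 0.1395]
eef_rot: [-0.0, -0.148, 0.989, -0.0]
contact_force: [-0.8, -0.7, -0.4]
width: 0.0293
time: 17.1
position: [0.6287, 0.0135, 0.1402]
eef_rot: [-0.0, -0.049, 0.999, -0.0]
contact_force: [-0.5, 0.2, 0.0]
width: 0.0292
t 17.1 pos [0.6287 0.0135 0.1402] jaw deg 95.63 tilt [ 2.e-04 -2.e-04 -1.e+00] F [-0.5  0.2  0. ] w 0.0292
tool mm [-1.1  3.2 15.2] ('tool yaw', np.float64(-0.003))
```

```bash
python3 -m jog '[[[0.6,-1.1,3.2,10,0],[0.6,0,0,10,0],[0.6,0,0,7,0],[0.6,0,0,0,0],[0.6,0,0,0,0]]]'; python3 go.py 0.6295 0.0168 0.125 95.8; python3 kn.py pics/e1.png|head -1
```

```text
time: 17.6
position: [0.6299, 0.0182, 0.1126]
eef_rot: [-0.0, -0.051, 0.999, -0.0]
contact_force: [-0.1, 0.5, -0.1]
width: 0.0292
t 17.6 pos [0.6299 0.0182 0.1126] jaw deg 95.8 tilt [ 6.e-04 -4.e-04 -1.e+00] F [-0.1  0.5 -0.1] w 0.0292
tool mm [  0.5  -1.4 -12.4] ('tool yaw', np.float64(0.0))
yaw 0.10126361142809204 pos [0.62989143 0.01823751 0.11263948] F [-0.07589615  0.45038852 -0.14622099]
```

View pics/e1.png

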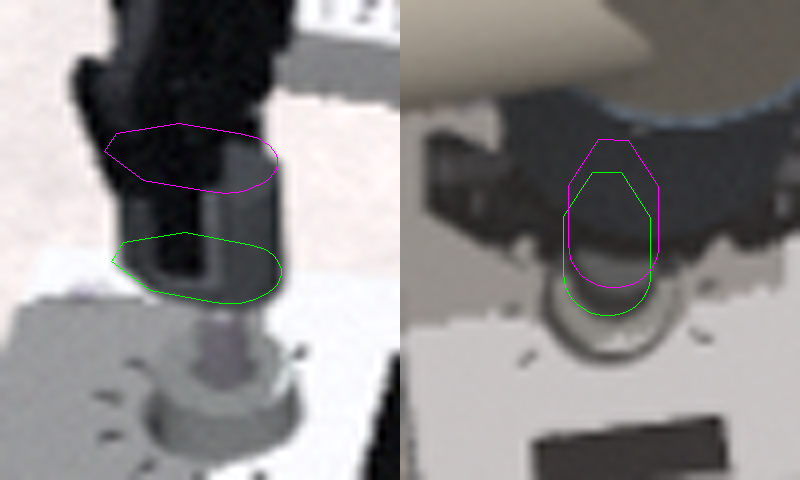

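```bash
python3 -m jog '[[[0.6,0.4,-1.4,5,0],[0.6,0,0,3,0],[0.6,0,0,0,0]]]' 60; python3 -m jog '[[[0.6,0,0,2,0],[0.6,0,0,0,0]]]'; python3 -m jog '[[[0.6,0,0,2,0],[0.6,0,0,0,0]]]'
```

```text
time: 18.2
position: [0.6292, 0.0168, 0.104]
eef_rot: [-0.001, -0.05, 0.999, -0.0]
contact_force: [0.5, -0.2, -0.7]
width: 0.0293
time: 18.4
position: [0.6296, 0.017, 0.1026]
eef_rot: [-0.0, -0.05, 0.999, 0.0]
contact_force: [-0.6, 0.2, -0.9]
width: 0.029
time: 18.6
position: [0.6296, 0.017, 0.1007]
eef_rot: [-0.0, -0.05, 0.999, 0.0]
contact_force: [-0.2, -0.6, -1.0]
width: 0.0288
```

```bash
python3 -m jog '[[[0.6,0,0,2,0],[0.6,0,0,0,0]]]'; python3 -m jog '[[[0.6,0,0,2,0],[0.6,0,0,0,0]]]';python3 -m jog '[[[0.6,0,0,2,0],[0.6,0,0,0,0]]]'
```

```text
time: 18.8
position: [0.6299, 0.017, 0.0989]
eef_rot: [0.0, -0.05, 0.999, 0.0]
contact_force: [0.3, -0.1, -1.5]
width: 0.029
time: 19.0
position: [0.6301, 0.017, 0.0969]
eef_rot: [0.0, -0.05, 0.999, 0.0]
contact_force: [1.1, -0.2, -0.8]
width: 0.0289
time: 19.2
position: [0.6301, 0.017, 0.0949]
eef_rot: [0.0, -0.05, 0.999, 0.0]
contact_force: [1.4, 0.5, -1.2]
width: 0.029
```

The bore is on the spindle without any force. Continuing down to the ring.

```bash
python3 -m jog '[[[0.6,0,0,3,0],[0.6,0,0,3,0],[0.6,0,0,0,0]]]'; python3 -m jog '[[[0.6,0,0,3,0],[0.6,0,0,3,0],[0.6,0,0,0,0]]]';python3 -m jog '[[[0.6,0,0,3,0],[0.6,0,0,0,0]]]'
```

```text
time: 19.5
position: [0.6301, 0.017, 0.0886]
eef_rot: [0.0, -0.05, 0.999, 0.0]
contact_force: [3.9, 1.0, -1.3]
width: 0.0288
time: 19.8
position: [0.6301, 0.017, 0.0827]
eef_rot: [0.0, -0.05, 0.999, 0.0]
contact_force: [4.3, 0.6, -1.5]
width: 0.0291
time: 20.0
position: [0.6301, 0.017, 0.0798]
eef_rot: [0.0, -0.05, 0.999, 0.0]
contact_force: [5.3, 1.1, -0.0]
width: 0.0292
```

```bash
python3 -m jog '[[[0.6,-0.8,0,1,0],[0.6,0,0,0,0]]]'; python3 -m jog '[[[0.6,0,0,1.5,0],[0.6,0,0,0,0]]]';python3 -m jog '[[[0.6,0,0,1.5,0],[0.6,0,0,0,0]]]'
```

```text
time: 20.2
position: [0.6303, 0.017, 0.0787]
eef_rot: [-0.0, -0.05, 0.999, -0.0]
contact_force: [3.1, 0.6, -0.1]
width: 0.0289
time: 20.4
position: [0.6304, 0.017, 0.0775]
eef_rot: [-0.0, -0.05, 0.999, -0.0]
contact_force: [1.7, 0.0, 2.1]
width: 0.029
time: 20.6
position: [0.6304, 0.017, 0.0761]
eef_rot: [-0.0, -0.05, 0.999, -0.0]
contact_force: [1.7, 0.4, 2.7]
width: 0.0291
```

```bash
python3 -m jog '[[[0.6,0,0,1.5,0],[0.6,0,0,0,0]]]' 80; python3 -m jog '[[[0.6,0,0,2,0],[0.6,0,0,0,0]]]';python3 -m jog '[[[0.6,0,0,2,0],[0.6,0,0,0,0]]]'
```

```text
time: 20.8
position: [0.6305, 0.017, 0.0746]
eef_rot: [0.0, -0.05, 0.999, -0.0]
contact_force: [0.8, 0.5, 5.2]
width: 0.0286
time: 21.0
position: [0.6305, 0.017, 0.0729]
eef_rot: [0.0, -0.05, 0.999, -0.0]
contact_force: [1.1, 1.5, 7.2]
width: 0.0289
time: 21.2
position: [0.6306, 0.017, 0.0717]
eef_rot: [0.0, -0.051, 0.999, -0.0]
contact_force: [-1.5, 1.3, 9.7]
width: 0.0287
```

```bash
python3 kn.py pics/g1.png | head -1
```

```text
yaw 0.10111464783928414 pos [0.63055298 0.01698153 0.07168839] F [-1.50145619  1.25979331  9.67134546]
```

View pics/g1.png

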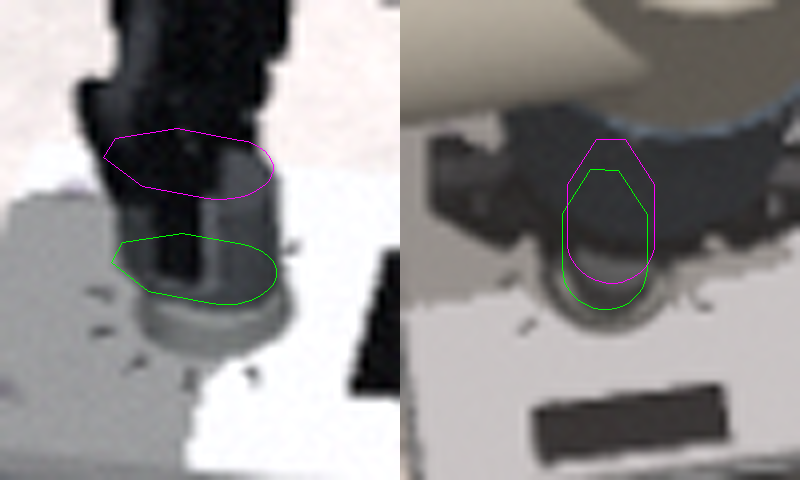

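Knob is sitting on the ring and sinking with it. Pressing on to the stop.

```bash
python3 -m jog '[[[0.6,0,0,2,0],[0.6,0,0,0,0]]]'; python3 -m jog '[[[0.6,0,0,2,0],[0.6,0,0,0,0]]]';python3 -m jog '[[[0.6,0,0,2,0],[0.6,0,0,0,0]]]'
```

```text
time: 21.7
position: [0.6306, 0.017, 0.0715]
eef_rot: [0.001, -0.051, 0.999, -0.0]
contact_force: [-5.9, 2.2, 19.7]
width: 0.0286
time: 21.9
position: [0.6308, 0.017, 0.0715]
eef_rot: [0.002, -0.051, 0.999, -0.0]
contact_force: [-9.9, 2.9, 29.3]
width: 0.0288
time: 22.1
position: [0.6309, 0.017, 0.0714]
eef_rot: [0.002, -0.051, 0.999, -0.001]
contact_force: [-14.7, 3.2, 38.1]
width: 0.029
```

It's against the hard stop: z holds at 0.0715 while the force climbs. I'll ease back to a moderate push and check.

```bash
python3 -m jog '[[[0.6,0,0,-2,0],[0.6,0,0,-1.5,0],[0.6,0,0,0,0],[0.6,0,0,0,0]]]'; python3 -m jog '[[[0.6,0,0,0,0],[0.6,0,0,0,0],[0.6,0,0,0,0],[0.6,0,0,0,0],[0.6,0,0,0,0]]]'; python3 - <<'E'
from ov import *
from h import *
S=read_camera("side");T=read_camera("top")
cv2.imwrite("pics/h1.png",np.clip(1.5*np.hstack([crop(S,(298,190),50,60,8),crop(T,(334,184),50,60,8)]),0,255).astype(np.uint8)); cv2.imwrite("pics/h2.png",S)
print(robot.get_obs()["contact_force"],robot.get_obs()["position"])
E
```

```text
time: 22.5
position: [0.6307, 0.017, 0.0715]
eef_rot: [0.001, -0.051, 0.999, -0.0]
contact_force: [-6.5, 2.7, 21.4]
width: 0.0288
time: 23.0
position: [0.6307, 0.017, 0.0715]
eef_rot: [0.001, -0.051, 0.999, -0.0]
contact_force: [-7.2, 2.1, 20.7]
width: 0.0284
[-7.49166211  2.30229758 21.49130734] [0.63068488 0.01693194 0.07156439]
```

View pics/h1.png

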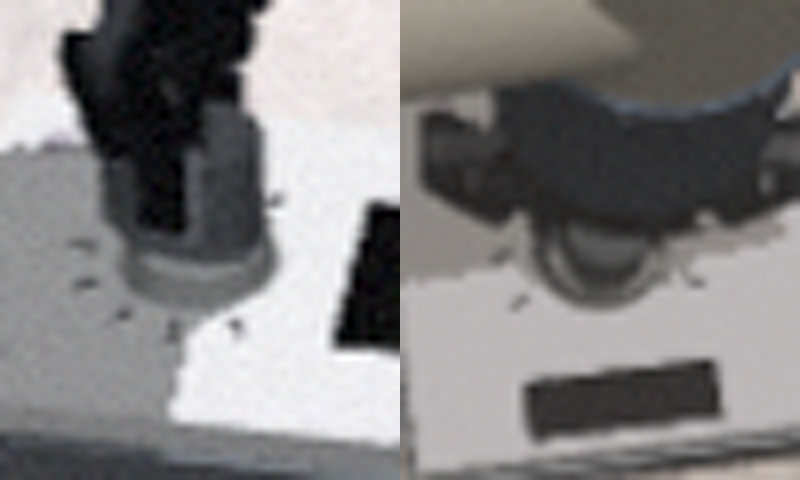

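View pics/h2.png

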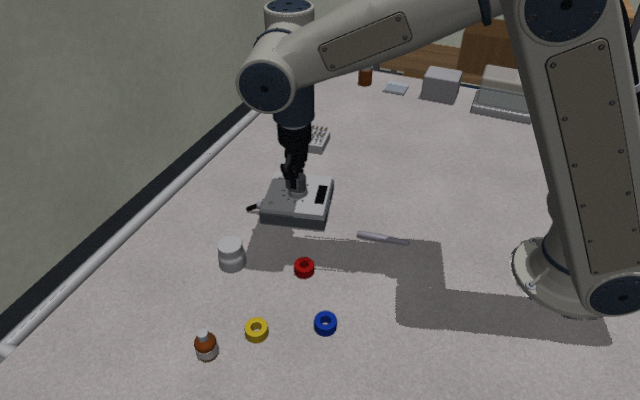

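Knob on the ring at side (297,183), ring sunk into the pocket and the other things undisturbed. Push is steady at about 21 N, so I'm handing in.

```bash
python3 -c "
from cell import robot
print(robot.finish_job())"
```

```text
the job is handed in; nothing more can be done
None
```

I set the metal ring over the spindle into the pocket. I then turned the knob to match the spindle's flat and pushed it down onto the ring and on to the stop. I handed the job in at about 23 s with the gripper still holding the knob down.

- **Seating:** The ring went over the tip without force and touched the pocket floor at the expected height; a picture showed it flat around the spindle. The knob also slid on without vertical resistance. There was about 5 N of sideways force on the way down, which I eased with a 0.8 mm correction.
- **Press:** From first contact the knob sank about 6 mm, to a hard stop at TCP z = 0.0715 m. The force peaked at 38 N there, so I eased it to a steady 21 N down, against the 10.5 N the spring needs at the stop. About 7 N of sideways force remained at hand-in.
- **Disagreements:** The two cameras differed by 2.5–4 mm in y, so I used the mean, which the fit confirmed. The finger opening read 1–2 mm less than the true part widths.
- **Not seen directly:** The flat is hidden once the knob is on. That it matches rests on the pictures taken beforehand and on the free slide down the spindle.
- **Other things:** The jar, bottle, handpiece and coloured rings stand where they were in the last picture. The arm partly hid the bur block.

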